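# Shut a row of flip-lid tubes with the fingertips

## Robot

A 6-joint arm with a two-finger parallel gripper is mounted at the origin on a cart in front of the work surface, level with it; the furniture and walls round the work are solid. World frame = base frame: x ahead of the robot, y to its left, z up, the work surface at z = 0. Lengths are in m, angles in rad, forces in N, time in s.
With the tool pointing down it reaches from about 0.35 to 0.775 m from the base axis. Payload 7.3 kg.
Tool frame: the origin (TCP) lies midway between the tips of the shut fingers; the grasp point (between the pads) lies 19 mm behind it; z points along the fingers, y is the line along which they close (so a half turn about z gives the same grasp; the last joint's range is limited). The gripper opens to 92 mm and grips with 3 to 60 N. Pads are 19 mm wide; open, the fingers measure 130 mm over their backs; the gripper's body (75 mm by 190 mm) begins 47 mm behind the grasp point.
Start: joints at [-1.275, 0.342, 1.524, -0, 1.275, -0.146], TCP at [0.224, -0.475, 0.227] pointing down, gripper open.
Joint ranges: [-2.53, 2.53], [-0.77, 2.02], [0.04, 2.7], [-1, 4.14], [0.28, 2.66], [-3.11, 3.11]. Speed limits (rad/s): [2.57, 2.57, 3.14, 3.14, 3.14, 3.14].

## Interface

Orientations are given as a unit quaternion [w, x, y, z].
In Python, from cell import observe, snapshot, camera_params, finish_job gives the robot as it stands.
- The arm moves only by the tool play_rows, never from a script. Its argument "increments" is a list of rows, each an object with "offset": the shift along the tool's x, y, z in mm, a list of three; "twist": the turn, a rotation vector about the tool's x, y, z in rad, a list of three. A call has 1 to 5 rows; each row is the pose to reach, as a shift and turn from the pose commanded when the call began, along the tool's axes at that moment; what a row does not reach only later rows make up. A row lasts 1/12 s, in which the tool goes at most 41.7 mm and 7.16 degrees, less where a joint would pass 70% of its speed; a pose out of reach is approached as far as the arm can. A call with a gripper value outside its range is refused whole. "gripper" is the finger opening in mm, from 0 to 91.8, set as the call begins (left out, the last holds). The fingers move at their own pace and stop on an object; the grip force is fixed at half the most. Time passes only in rows, so rows that repeat a pose let the fingers close. It gives the time, the measured TCP pose, the force, the opening and the grip force at its end, in the units of the state.
- observe(): the state, without advancing time (a new reading comes with each control period).
- snapshot(name): name is "scene" or "top" or "wrist"; returns the picture (400x640x3 uint8, blue, green, red); there is no depth.
- camera_params(name): a dict with "vertical_fov" (degrees; the focal length in pixels is half the picture's height over the tangent of half this angle, whatever the lens; pixels are square), "cx", "cy" (the principal point, pixels), "k1" (the pictures are not rectified: a ray, as slopes to the right and down, at radius r is drawn at 1 + k1 r^2 times it, then the intrinsics apply), "position" and "rotation" of the camera in the world; the wrist camera has in their place "T_tool_cam" (4x4, takes a point from camera to tool coordinates, whose origin is the TCP and whose axes are the flange's). Camera axes: x right, y up, looking along -z (the intrinsics and any distortion apply to the point x, -y, -z); pixel columns grow to the right and rows downward; lengths in m; the calibration is good to about 2 mm. A picture is of the moment at which its call begins: read the wrist's pose just before it. camera_params takes no time and is no camera call.
- finish_job(): hands the job in; it is judged then, once.
The state is a dict: "t": time; "joint_positions": joint angles; "dq": joint speeds; "effort": joint torques, N m; "tool_pos": TCP position; "orientation": TCP orientation; "force": force on the tool from outside, world axes, zero at the start; "wrist_torque": the same for the moment, N m; "grip_width": opening from 0.0 (shut) to 1.0 (fully open); "grasp_force": force on a finger pad.
Only numpy, scipy, OpenCV 4.12 (cv2) and the standard library are available. Lean on these libraries where they do the work, as an engineer would, in place of code of your own. Each camera call takes 0.05 s, during which the arm holds its last target. There are 200 camera calls.

## Task

Five flip-lid sample tubes stand open in the aluminium cooling block: shut them all with the fingertips alone. Start at the hinge end of the row, away from the screw-cap tube, and run the fingertips along it so that the lids fold over one after another, tube by tube, and press every lid fully home into its tube. Press gently and pick nothing up: the closed screw-cap tube in the last well and the things around stay as they are.

Things in the scene. Friction and masses are not known exactly. Their poses are not given: they have to be found in the camera images.
- block: Aluminium cooling block, held fast by suction feet, 54 (x) by 222 (y) by 45 mm tall; origin at the centre of its underside, z up. Seven wells in a row along its y, at y = +90, +60, +30, 0, -30, -60, -90 mm. The first five hold flip-lid tubes 1 to 5, pressed in tight (tube 1 at +90, the hinge end); the sixth is empty, the last holds the screw-cap tube. Its y starts within 29 degrees of world y.
- screw_tube: Loose tube with a tall ribbed screw cap (20 mm across, 16 mm tall) in the last well of the block, at the block's y = -90 mm; its cap ends 78 mm above the worktop. Already closed: to be left alone. Origin at its foot.
- prep_pad_0: Bystander: flat sachet 50x50x7 mm, origin under its centre.
- prep_pad_1: Bystander: flat sachet 50x50x7 mm, origin under its centre.
- forceps: Bystander: forceps 117 mm long lying flat, origin under the centre.
- petri_0: Bystander: petri dish 60 mm across, 14 mm tall, origin under its centre.
- oil_bottle: Bystander: small amber bottle, 26 mm across, 60 mm tall, origin under its centre.
- mouth1 (a point): Centre of the mouth of flip-lid tube 1, fixed in the block, 59 mm above the worktop. Tube 17 mm thick, rim 20 mm across. The lid's hinge line runs along the block's x, 12 mm from this point toward the block's +y and 3 mm above it; the lid folds over toward the block's -y. All five tubes are alike.
- mouth2 (a point): Centre of the mouth of flip-lid tube 2, fixed in the block, 59 mm above the worktop. The white lids are discs 21 mm across, 4 mm thick, with a thumb tab at the free edge that ends 27.5 mm from the hinge line. Folded over but not pressed, a lid's top is 7 mm above this point; pressed home, 4 mm above it.
- mouth3 (a point): Centre of the mouth of flip-lid tube 3, fixed in the block, 59 mm above the worktop. Open lids reach up to 28 mm above their hinge line and may lean up to 11 mm beyond it toward the block's +y.
- mouth4 (a point): Centre of the mouth of flip-lid tube 4, fixed in the block, 59 mm above the worktop; as tube 1.
- mouth5 (a point): Centre of the mouth of flip-lid tube 5, fixed in the block, 59 mm above the worktop; as tube 1.
- flap1 (a joint): Hinge of lid 1, rad: 0 folded over flat on the tube, 1.57 standing upright, 2.0 leaning back as far as it goes. It stays where it is left and turns with about 0.5 N at the lid.
- flap2 (a joint): Hinge of lid 2, rad: 0 folded over flat on the tube, 1.57 standing upright, 2.0 leaning back as far as it goes.
- flap3 (a joint): Hinge of lid 3, rad: 0 folded over flat on the tube, 1.57 standing upright, 2.0 leaning back as far as it goes.
- flap4 (a joint): Hinge of lid 4, rad: 0 folded over flat on the tube, 1.57 standing upright, 2.0 leaning back as far as it goes.
- flap5 (a joint): Hinge of lid 5, rad: 0 folded over flat on the tube, 1.57 standing upright, 2.0 leaning back as far as it goes.
- plug1 (a joint): How far lid 1 is pressed into its tube, m: 0 not pressed, 0.003 fully home. It needs about 4 N straight down on the folded lid, then meets a firm stop, and stays where it is left.
- plug2 (a joint): How far lid 2 is pressed into its tube, m: 0 not pressed, 0.003 fully home.
- plug3 (a joint): How far lid 3 is pressed into its tube, m: 0 not pressed, 0.003 fully home.
- plug4 (a joint): How far lid 4 is pressed into its tube, m: 0 not pressed, 0.003 fully home.
- plug5 (a joint): How far lid 5 is pressed into its tube, m: 0 not pressed, 0.003 fully home.

How it is judged:
By the outcome, as a careful person would: the job done as asked, in the order asked, and still so for the second after the job is handed in, with the robot touching nothing.
It also fails if it takes over 56 s, if anything falls off the work surface, if the arm or the gripper's body presses on something with over 40 N, if the wrist force passes 120 N, or if a joint passes its speed limit or range.

## Working session

There is one attempt and no reset: what is moved stays moved. The work goes in short steps, Python scripts to look and compute and a tool call to move; the robot and the scene stay as the last step left them, time stands still between calls to the robot, and variables do not carry over. Pictures are saved under pics/ and viewed, at most 10 in all, crops included, and the job is handed in when it is done.

Besides the shell and the picture viewer there is one more tool, called as name(argument=value, ...) on one line, values as JSON. play_rows: Moves the arm, as the interface text tells. Its arguments: {"type":"object","properties":{"increments":{"type":"array","items":{"type":"object","properties":{"offset":{"type":"array","items":{"type":"number"}},"twist":{"type":"array","items":{"type":"number"}}}}},"gripper":{"type":"number"}},"required":["increments"]}

```bash
mkdir -p pics; ls; python3 - <<'E'
from cell import *
import cv2
print(observe())
for n in("scene","top"):
    cv2.imwrite(f"pics/{n}0.png",snapshot(n)); print(n,camera_params(n))
print(camera_params("wrist"))
E
```

```text
pics
{'t': 0.0, 'joint_positions': array([-1.27501698e+00,  3.42690021e-01,  1.52502493e+00, -1.08568731e-05,
        1.27539879e+00, -1.46019631e-01]), 'dq': array([0.00131698, 0.00049981, 0.00108581, 0.00097863, 0.00179412,
       0.00076234]), 'effort': array([ 6.16506495e-04, -4.31245852e+01, -2.44224644e+01,  7.17214379e-02,
        5.58446324e-02, -1.31451679e-04]), 'tool_pos': array([ 0.2243588 , -0.47418964,  0.22605918]), 'orientation': array([-7.58023354e-04,  9.75700130e-01,  2.19108828e-01, -6.20737047e-05]), 'force': array([ 0.09425108, -0.48651308, -0.24445694]), 'wrist_torque': array([ 0.03909   , -0.03371209,  0.04450848]), 'grasp_force': 0.0, 'grip_width': 0.9973709501254552}
scene {'vertical_fov': 56.712577630318926, 'cx': 318.60651659818285, 'cy': 196.6958291654203, 'k1': 0.004740995242217029, 'position': array([-0.0150349 , -0.68428884,  0.50508497]), 'rotation': array([ 0.80447137,  0.49000933, -0.17627165, -0.28573586])}
top {'vertical_fov': 46.58020370621808, 'cx': 315.8036333311346, 'cy': 194.90484758099154, 'k1': -0.10203509126137991, 'position': array([ 0.2890825 , -0.06827178,  1.12121259]), 'rotation': array([-0.68713394, -0.07024876,  0.07624882,  0.71909539])}
{'vertical_fov': 58.262657555085276, 'cx': 320.27229727559757, 'cy': 200.5961387576276, 'k1': -0.04535593439162292, 'T_tool_cam': array([[ 5.47142520e-04,  9.69797966e-01,  2.43909010e-01,
         6.60686754e-02],
       [ 9.99999810e-01, -5.99485562e-04,  1.40369812e-04,
         4.53934635e-04],
       [ 2.82350288e-04,  2.43908887e-01, -9.69798111e-01,
        -1.58248962e-01],
       [ 0.00000000e+00,  0.00000000e+00,  0.00000000e+00,
         1.00000000e+00]])}
```

View pics/scene0.png

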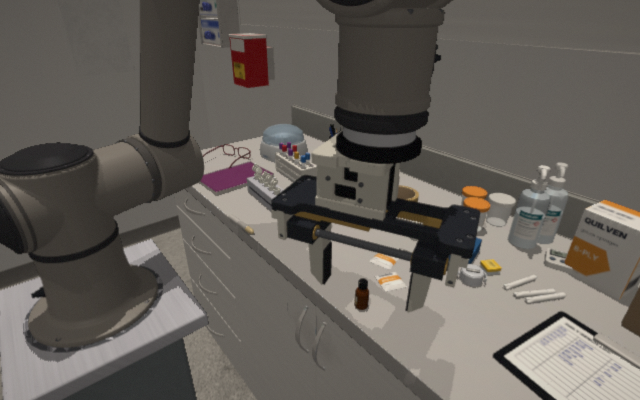

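View pics/top0.png

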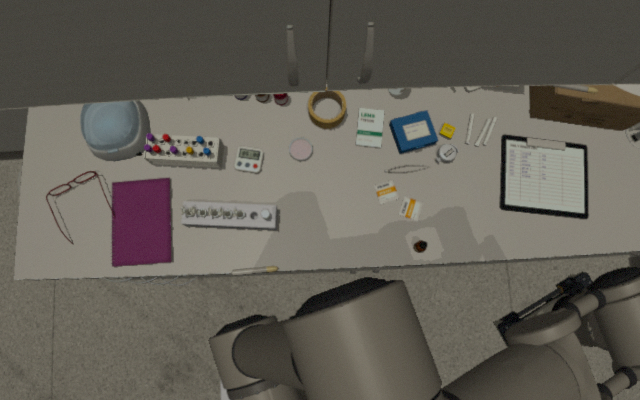

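The top view shows the block at about (183–277, 200–230), with the screw cap at (265,214) and tube 1 at the left end. I'll enlarge that area and set up the ray helpers.

```bash
cat > h.py <<'E'
import numpy as np, cv2
from cell import *
from scipy.spatial.transform import Rotation as R
def cam(n,st=None):
    p=camera_params(n); f=200/np.tan(np.radians(p["vertical_fov"]/2))
    q=lambda a:R.from_quat(np.roll(a,-1)).as_matrix()
    if n=="wrist":
        T=p["T_tool_cam"]; Rt=q(st["orientation"])
        Rc=Rt@T[:3,:3]; pos=st["tool_pos"]+Rt@T[:3,3]
    else: Rc,pos=q(p["rotation"]),p["position"]
    return dict(R=Rc,p=pos,f=f,c=np.array([p["cx"],p["cy"]]),k=p["k1"])
def ray(c,uv):
    d=(np.array(uv,float)-c["c"])/c["f"]; s=d.copy()
    for _ in range(20): s=d/(1+c["k"]*(s@s))
    v=c["R"]@np.array([s[0],-s[1],-1]); return v/np.linalg.norm(v)
def onz(c,uv,z):
    v=ray(c,uv); return c["p"]+v*(z-c["p"][2])/v[2]
def proj(c,P):
    x=c["R"].T@(np.array(P)-c["p"]); s=np.array([x[0],-x[1]])/-x[2]
    return s*(1+c["k"]*(s@s))*c["f"]+c["c"]
def meet(c1,u1,c2,u2):
    A=[];b=[]
    for c,u in((c1,u1),(c2,u2)):
        v=ray(c,u);M=np.eye(3)-np.outer(v,v);A.append(M);b.append(M@c["p"])
    return np.linalg.lstsq(np.vstack(A),np.hstack(b),rcond=None)[0]
E
python3 - <<'E'
from h import *
im=cv2.imread("pics/top0.png")
cv2.imwrite("pics/c0.png",cv2.resize(im[190:240,170:290],None,fx=6.6,fy=6.6,interpolation=cv2.INTER_CUBIC))
c=cam("top")
for u in((183,202),(183,227),(277,204),(277,229)): print(u,onz(c,u,.045).round(4))
print(onz(c,(265,214),.078), onz(c,(420,246),.06))
E
```

```text
(183, 202) [0.5125 0.2335 0.045 ]
(183, 227) [0.4525 0.2328 0.045 ]
(277, 204) [0.4977 0.0097 0.045 ]
(277, 229) [0.4383 0.0115 0.045 ]
[0.46932997 0.0353484  0.078     ] [ 0.38165648 -0.31618253  0.06      ]
```

View pics/c0.png

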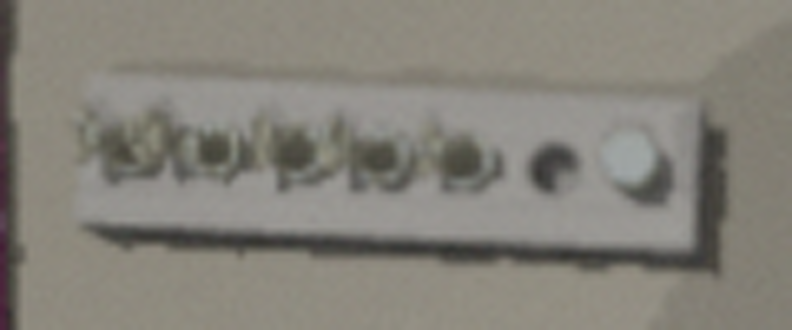

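Tubes 1–5 sit at crop x≈130, 215, 300, 380 and 460, and the screw cap is at (630,155). The block's yaw is about −4° and its centre is near (0.475, 0.122). I'll move the wrist camera over it.

play_rows(increments=[{"offset":[30,-27,2],"twist":[0,0,0]},{"offset":[60,-54,4],"twist":[0,0,0]},{"offset":[90,-81,5],"twist":[0,0,0]},{"offset":[120,-107,7],"twist":[0,0,0]},{"offset":[150,-134,8],"twist":[0,0,0]}])

```text
t: 0.52
tool_pos: [0.3029, -0.2875, 0.2183]
orientation: [-0.0, 0.976, 0.219, -0.0]
force: [1.1, -0.6, 0.2]
grip_width: 1.0
grasp_force: 0.0
```

play_rows(increments=[{"offset":[30,-27,2],"twist":[0,0,0]},{"offset":[60,-54,4],"twist":[0,0,0]},{"offset":[90,-81,5],"twist":[0,0,0]},{"offset":[120,-107,7],"twist":[0,0,0]},{"offset":[150,-134,8],"twist":[0,0,0]}])

```text
t: 0.93
tool_pos: [0.3812, -0.1022, 0.2105]
orientation: [0.0, 0.976, 0.219, -0.0]
force: [0.9, -0.4, -0.7]
grip_width: 1.003
grasp_force: 0.0
```

play_rows(increments=[{"offset":[30,-27,2],"twist":[0,0,-0.12]},{"offset":[60,-54,4],"twist":[0,0,-0.24]},{"offset":[90,-81,5],"twist":[0,0,-0.36]},{"offset":[120,-107,7],"twist":[0,0,-0.48]},{"offset":[150,-134,8],"twist":[0,0,-0.6]}], gripper=0)

```text
t: 1.35
tool_pos: [0.4595, 0.0833, 0.2024]
orientation: [0.0, 0.866, 0.5, -0.0]
force: [1.1, -0.1, 0.4]
grip_width: 0.687
grasp_force: 0.0
```

play_rows(increments=[{"offset":[20,-4,0],"twist":[0,0,-0.12]},{"offset":[42,-7,0],"twist":[0,0,-0.24]},{"offset":[42,-7,0],"twist":[0,0,-0.36]},{"offset":[42,-7,0],"twist":[0,0,-0.46]},{"offset":[42,-7,0],"twist":[0,0,-0.46]}])

```text
t: 1.77
tool_pos: [0.4743, 0.1215, 0.2022]
orientation: [-0.0, 0.729, 0.684, -0.001]
force: [-0.8, 1.1, -0.3]
grip_width: 0.326
grasp_force: 0.0
```

```bash
python3 - <<'E'
from h import *
s=observe(); im=snapshot("wrist"); cv2.imwrite("pics/w1.png",im); np.save("w1.npy",np.r_[s["tool_pos"],s["orientation"]])
print(s["tool_pos"],s["orientation"])
E
```

```text
[0.47425479 0.12150243 0.20217609] [-3.04210852e-04  7.29466761e-01  6.84015992e-01 -5.24302300e-04]
```

View pics/w1.png

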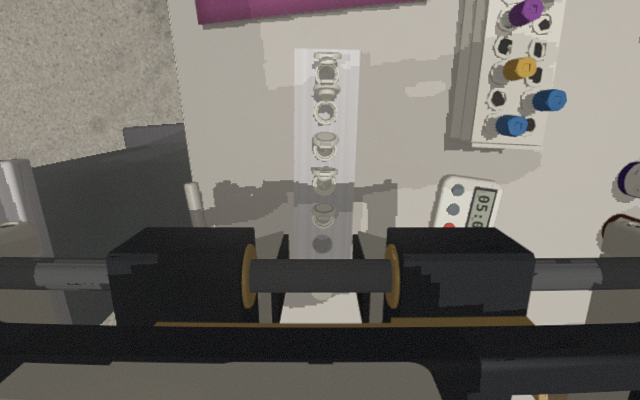

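The wrist view shows the block with its +y end at row 50, corners (296,50) and (359,50). The rims run down column ~325 from row 73 to 213. I'll enlarge this to pick the mouths, and take a second view from the approach pose for the height check.

play_rows(increments=[{"offset":[40,0,-10],"twist":[0,0,0]},{"offset":[80,0,-20],"twist":[0,0,0]},{"offset":[120,0,-30],"twist":[0,0,0]},{"offset":[140,0,-30],"twist":[0,0,0]},{"offset":[140,0,-30],"twist":[0,0,0]}], gripper=0)

```text
t: 2.23
tool_pos: [0.4842, 0.2641, 0.2329]
orientation: [-0.0, 0.731, 0.682, 0.001]
force: [-0.7, -1.1, -1.2]
grip_width: 0.004
grasp_force: 0.0
```

```bash
python3 - <<'E'
from h import *
s=observe(); im=snapshot("wrist"); cv2.imwrite("pics/w2.png",im); np.save("w2.npy",np.r_[s["tool_pos"],s["orientation"]])
print(s["tool_pos"],s["orientation"])
a=np.load("w1.npy");c1=cam("wrist",dict(tool_pos=a[:3],orientation=a[3:]));c2=cam("wrist",s)
P=onz(c1,(326,73),.059);Q=onz(c1,(323,213),.059);print(P,Q,proj(c2,P),proj(c2,Q))
A=cv2.imread("pics/w1.png")[40:240,280:370]; 
m=((proj(c2,P)+proj(c2,Q))/2).astype(int);B=im[max(0,m[1]-100):m[1]+100,m[0]-45:m[0]+45]
print("B origin",m[0]-45,max(0,m[1]-100),B.shape)
f=lambda a:cv2.resize(a,(270*3//2-5,600),interpolation=cv2.INTER_CUBIC) if 0 else cv2.resize(a,None,fx=3,fy=3,interpolation=cv2.INTER_CUBIC)
A,B=f(A),f(B);H=max(len(A),len(B));o=np.zeros((H,560,3),np.uint8);o[:len(A),:270]=A;o[:len(B),290:560]=B
cv2.imwrite("pics/c1.png",o)
E
```

```text
[0.48420456 0.26414055 0.23294445] [-2.34638437e-04  7.31161162e-01  6.82204023e-01  9.85558819e-04]
[0.48565882 0.21556372 0.059     ] [0.47605939 0.09961855 0.059     ] [324.0129468  230.89663914] [322.1876142  334.95847671]
B origin 278 182 (200, 90, 3)
```

View pics/c1.png

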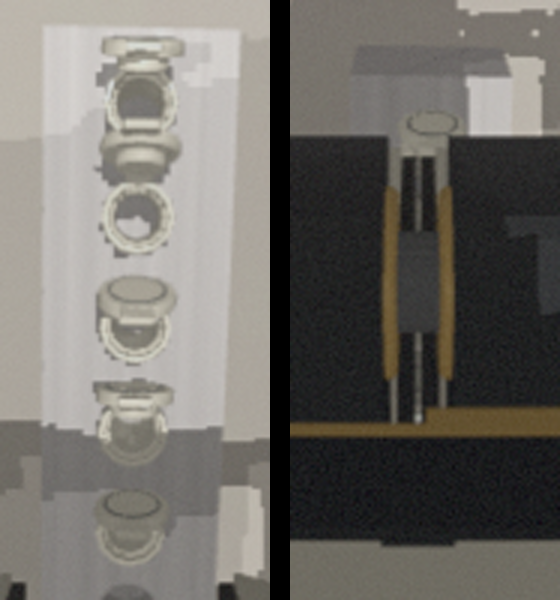

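```bash
python3 - <<'E'
from h import *
a=np.load("w1.npy");c1=cam("wrist",dict(tool_pos=a[:3],orientation=a[3:]));t=cam("top")
L=np.array([(140,100),(138,217),(134,327),(133,432),(130,533)])/3+[280,40]
T=np.array([(130,147),(213,150),(297,152),(380,157),(463,158)])/6.6+[170,190]
W=[]
for l,u in zip(L,T):
    W.append(onz(c1,l,.059));print(W[-1].round(4),"top@59",onz(t,u,.059).round(4),"meet",meet(c1,l,t,u).round(4))
W=np.array(W);k=np.array([90,60,30,0,-30])/1e3
p=[np.polyfit(k,W[:,i],1) for i in(0,1)];print(p,"yaw",np.degrees(np.arctan2(-p[0][0],p[1][0])))
for e in((44,28),(239,33),(42,420),(219,420)): print("edge",onz(c1,np.array(e)/3+[280,40],.045).round(4))
print("cap",onz(t,(265,214),.078))
s=observe();Rt=R.from_quat(np.roll(s["orientation"],-1)).as_matrix();print(Rt.round(4))
E
```

```text
[0.4862 0.2153 0.059 ] top@59 [0.4844 0.2134 0.059 ] meet [0.4864 0.2163 0.0479]
[0.4838 0.1849 0.059 ] top@59 [0.482  0.1837 0.059 ] meet [0.4836 0.1851 0.0523]
[0.4809 0.1551 0.059 ] top@59 [0.48   0.1538 0.059 ] meet [0.4809 0.1547 0.0546]
[0.4788 0.1253 0.059 ] top@59 [0.4769 0.1244 0.059 ] meet [0.4782 0.1248 0.0551]
[0.4761 0.0954 0.059 ] top@59 [0.4753 0.095  0.059 ] meet [0.4758 0.0951 0.0578]
[array([0.08395324, 0.47863394]), array([0.99804738, 0.12524688])] yaw -4.80825794460013
edge [0.4612 0.2373 0.045 ]
edge [0.5148 0.2326 0.045 ]
edge [0.4519 0.1278 0.045 ]
edge [0.5045 0.1245 0.045 ]
cap [0.46932997 0.0353484  0.078     ]
[[ 6.930e-02  9.976e-01 -2.000e-04]
 [ 9.976e-01 -6.930e-02 -2.000e-04]
 [-2.000e-04 -2.000e-04 -1.000e+00]]
```

The mouth spacing fits 30 mm, the yaw is −4.8° and the two views agree to about 2 mm. With the fingers shut, I'll go down behind lid 1.

play_rows(increments=[{"offset":[4,6,38],"twist":[0,0,0.0145]},{"offset":[4,6,76],"twist":[0,0,0.0145]},{"offset":[4,6,114],"twist":[0,0,0.0145]},{"offset":[4,6,150],"twist":[0,0,0.0145]},{"offset":[4,6,162],"twist":[0,0,0.0145]}])

```text
t: 2.7
tool_pos: [0.4873, 0.2612, 0.0654]
orientation: [-0.002, 0.737, 0.675, -0.004]
force: [-1.0, -1.4, -0.0]
grip_width: 0.004
grasp_force: 0.0
```

```bash
cat > st.py <<'E'
from h import *
s=observe();yaw=np.radians(-4.8);u=np.array([-np.sin(yaw),np.cos(yaw)]);v=np.array([np.cos(yaw),np.sin(yaw)])
d=s["tool_pos"][:2]-[.4786,.125];Rt=R.from_quat(np.roll(s["orientation"],-1)).as_matrix()
print("t",s["t"],"block y %.1f x %.1f z %.1f mm"%(1e3*d@u,1e3*d@v,1e3*s["tool_pos"][2]),"toolx yaw",np.degrees(np.arctan2(Rt[1,0],Rt[0,0])),s["force"])
E
python3 st.py
```

```text
t 2.7 block y 136.5 x -2.8 z 65.4 mm toolx yaw 84.98406251228892 [-0.9666256  -1.37276327 -0.00437484]
```

play_rows(increments=[{"offset":[0,0,0],"twist":[0,0,0]},{"offset":[0,0,0],"twist":[0,0,0]},{"offset":[0,0,0],"twist":[0,0,0]}])

```text
t: 2.95
tool_pos: [0.4915, 0.2637, 0.0721]
orientation: [0.001, 0.737, 0.676, 0.001]
force: [0.3, 0.2, -0.0]
grip_width: 0.002
grasp_force: 0.0
```

```bash
python3 st.py
```

```text
t 2.95 block y 139.3 x 1.3 z 72.1 mm toolx yaw 85.10371853395118 [ 0.31909737  0.24352466 -0.04389205]
```

play_rows(increments=[{"offset":[-5,0,0],"twist":[0,0,0]},{"offset":[-10,0,0],"twist":[0,0,0]},{"offset":[-15,0,0],"twist":[0,0,0]},{"offset":[-20,0,0],"twist":[0,0,0]},{"offset":[-25,0,0],"twist":[0,0,0]}])

```text
t: 3.37
tool_pos: [0.4885, 0.2388, 0.0711]
orientation: [0.0, 0.736, 0.677, 0.0]
force: [0.1, 1.1, 0.5]
grip_width: 0.003
grasp_force: 0.6
```

play_rows(increments=[{"offset":[-5,0,0],"twist":[0,0,0]},{"offset":[-10,0,0],"twist":[0,0,0]},{"offset":[-15,0,0],"twist":[0,0,0]},{"offset":[-19,0,0],"twist":[0,0,0]},{"offset":[-23,0,0],"twist":[0,0,0]}])

```text
t: 3.78
tool_pos: [0.4864, 0.2159, 0.0707]
orientation: [0.0, 0.736, 0.677, -0.0]
force: [0.1, -0.3, 0.2]
grip_width: 0.003
grasp_force: 0.3
```

```bash
python3 st.py; python3 - <<'E'
from h import *
a=snapshot("scene");b=snapshot("wrist")
cv2.imwrite("pics/s2.png",np.vstack([cv2.resize(a[150:250,220:340],(600,500),interpolation=cv2.INTER_CUBIC)]))
cv2.imwrite("pics/w3.png",b)
E
```

```text
t 3.7833 block y 91.3 x 0.2 z 70.7 mm toolx yaw 85.20745541746317 [ 0.08894005 -0.28317668  0.2196213 ]
```

View pics/s2.png

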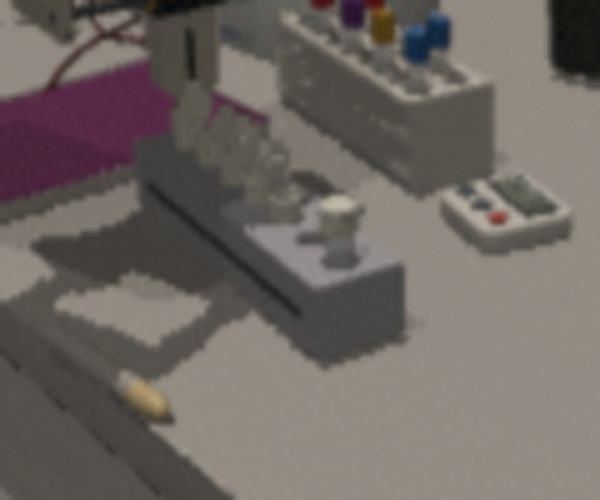

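The fingertips are over tube 1 (crop ~(185,80)), lids 2–5 still stand ahead, and the screw cap at (340,215) is untouched. I'll press lid 1.

play_rows(increments=[{"offset":[0,0,3],"twist":[0,0,0]},{"offset":[0,0,5],"twist":[0,0,0]},{"offset":[0,0,7],"twist":[0,0,0]},{"offset":[0,0,8],"twist":[0,0,0]},{"offset":[0,0,8],"twist":[0,0,0]}])

```text
t: 4.3
tool_pos: [0.4867, 0.2164, 0.0632]
orientation: [0.0, 0.736, 0.677, 0.0]
force: [-1.1, -2.1, 6.8]
grip_width: 0.004
grasp_force: 3.5
```

play_rows(increments=[{"offset":[0,0,0.5],"twist":[0,0,0]},{"offset":[0,0,1],"twist":[0,0,0]},{"offset":[0,0,1],"twist":[0,0,0]}])

```text
t: 4.55
tool_pos: [0.4867, 0.2164, 0.0631]
orientation: [0.0, 0.736, 0.677, 0.0]
force: [-4.0, -2.5, 14.0]
grip_width: 0.002
grasp_force: 7.3
```

The tip stopped at 63.1 mm while the force rose to 14 N, so lid 1 is home. Next: lift, sweep on to tube 2 and press.

play_rows(increments=[{"offset":[0,0,-4],"twist":[0,0,0]},{"offset":[0,0,-9],"twist":[0,0,0]},{"offset":[-4,0,-9],"twist":[0,0,0]},{"offset":[-8,0,-9],"twist":[0,0,0]},{"offset":[-12,0,-9],"twist":[0,0,0]}])

```text
t: 4.97
tool_pos: [0.4855, 0.2042, 0.0705]
orientation: [0.0, 0.736, 0.677, 0.0]
force: [0.6, 0.2, 0.0]
grip_width: 0.001
grasp_force: 0.3
```

play_rows(increments=[{"offset":[-4,0,0],"twist":[0,0,0]},{"offset":[-8,0,0],"twist":[0,0,0]},{"offset":[-12,0,0],"twist":[0,0,0]},{"offset":[-15,0,0],"twist":[0,0,0]},{"offset":[-18,0,0],"twist":[0,0,0]}])

```text
t: 5.38
tool_pos: [0.4839, 0.186, 0.0706]
orientation: [-0.0, 0.736, 0.677, -0.0]
force: [-0.4, 0.2, 0.6]
grip_width: 0.003
grasp_force: 0.1
```

play_rows(increments=[{"offset":[0,0,3],"twist":[0,0,0]},{"offset":[0,0,5],"twist":[0,0,0]},{"offset":[0,0,7],"twist":[0,0,0]},{"offset":[0,0,8.5],"twist":[0,0,0]},{"offset":[0,0,8.5],"twist":[0,0,0]}])

```text
t: 5.8
tool_pos: [0.4841, 0.1862, 0.0631]
orientation: [0.0, 0.736, 0.677, -0.0]
force: [-2.1, -4.0, 11.8]
grip_width: 0.003
grasp_force: 5.6
```

```bash
python3 st.py
```

```text
t 5.8 block y 61.5 x 0.4 z 63.1 mm toolx yaw 85.24188688885272 [-2.09766971 -4.00048409 11.84396135]
```

Tube 2 stopped at the same height with 12 N. On to tube 3.

play_rows(increments=[{"offset":[0,0,-4],"twist":[0,0,0]},{"offset":[0,0,-8.5],"twist":[0,0,0]},{"offset":[-4,0,-8.5],"twist":[0,0,0]},{"offset":[-8,0,-8.5],"twist":[0,0,0]},{"offset":[-12,0,-8.5],"twist":[0,0,0]}])

```text
t: 6.22
tool_pos: [0.4829, 0.1744, 0.0705]
orientation: [-0.0, 0.736, 0.677, 0.0]
force: [0.6, 0.7, 1.2]
grip_width: 0.007
grasp_force: 0.3
```

play_rows(increments=[{"offset":[-4,0,0],"twist":[0,0,0]},{"offset":[-8,0,0],"twist":[0,0,0]},{"offset":[-12,0,0],"twist":[0,0,0]},{"offset":[-15,0,0],"twist":[0,0,0]},{"offset":[-18,0,0],"twist":[0,0,0]}])

```text
t: 6.63
tool_pos: [0.4814, 0.1561, 0.0706]
orientation: [0.0, 0.736, 0.677, -0.0]
force: [0.3, 0.4, -1.2]
grip_width: 0.003
grasp_force: 0.1
```

play_rows(increments=[{"offset":[0,0,3],"twist":[0,0,0]},{"offset":[0,0,5],"twist":[0,0,0]},{"offset":[0,0,7],"twist":[0,0,0]},{"offset":[0,0,8.5],"twist":[0,0,0]},{"offset":[0,0,8.5],"twist":[0,0,0]}])

```text
t: 7.05
tool_pos: [0.4816, 0.1564, 0.0631]
orientation: [0.0, 0.736, 0.677, -0.0]
force: [-2.6, -3.2, 12.0]
grip_width: 0.003
grasp_force: 5.7
```

```bash
python3 st.py
```

```text
t 7.05 block y 31.5 x 0.4 z 63.1 mm toolx yaw 85.2465459696861 [-2.63812226 -3.21724788 11.98279184]
```

Tube 3 is home the same way. Now tube 4.

play_rows(increments=[{"offset":[0,0,-4],"twist":[0,0,0]},{"offset":[0,0,-8.5],"twist":[0,0,0]},{"offset":[-4,0,-8.5],"twist":[0,0,0]},{"offset":[-8,0,-8.5],"twist":[0,0,0]},{"offset":[-12,0,-8.5],"twist":[0,0,0]}])

```text
t: 7.47
tool_pos: [0.4805, 0.1445, 0.0706]
orientation: [0.0, 0.736, 0.677, 0.0]
force: [-0.4, 1.3, 0.5]
grip_width: 0.005
grasp_force: 0.3
```

play_rows(increments=[{"offset":[-4,0,0],"twist":[0,0,0]},{"offset":[-8,0,0],"twist":[0,0,0]},{"offset":[-12,0,0],"twist":[0,0,0]},{"offset":[-15,0,0],"twist":[0,0,0]},{"offset":[-18,0,0],"twist":[0,0,0]}])

```text
t: 7.88
tool_pos: [0.4789, 0.1262, 0.0706]
orientation: [-0.0, 0.736, 0.677, -0.0]
force: [-0.7, 0.6, -0.2]
grip_width: 0.002
grasp_force: 0.1
```

play_rows(increments=[{"offset":[0,0,3],"twist":[0,0,0]},{"offset":[0,0,5],"twist":[0,0,0]},{"offset":[0,0,7],"twist":[0,0,0]},{"offset":[0,0,8.5],"twist":[0,0,0]},{"offset":[0,0,8.5],"twist":[0,0,0]}])

```text
t: 8.3
tool_pos: [0.4791, 0.1264, 0.0631]
orientation: [0.0, 0.736, 0.677, -0.0]
force: [-2.9, -4.8, 12.1]
grip_width: 0.003
grasp_force: 5.8
```

```bash
python3 st.py
```

```text
t 8.3 block y 1.5 x 0.4 z 63.1 mm toolx yaw 85.24582815578037 [-2.88383642 -4.77444636 12.14993405]
```

Tube 4 is home. Now tube 5, then a straight lift.

play_rows(increments=[{"offset":[0,0,-4],"twist":[0,0,0]},{"offset":[0,0,-8.5],"twist":[0,0,0]},{"offset":[-4,0,-8.5],"twist":[0,0,0]},{"offset":[-8,0,-8.5],"twist":[0,0,0]},{"offset":[-12,0,-8.5],"twist":[0,0,0]}])

```text
t: 8.72
tool_pos: [0.478, 0.1146, 0.0706]
orientation: [0.0, 0.736, 0.677, 0.0]
force: [0.4, 0.6, -0.5]
grip_width: 0.005
grasp_force: 0.3
```

play_rows(increments=[{"offset":[-4,0,0],"twist":[0,0,0]},{"offset":[-8,0,0],"twist":[0,0,0]},{"offset":[-12,0,0],"twist":[0,0,0]},{"offset":[-15,0,0],"twist":[0,0,0]},{"offset":[-18,0,0],"twist":[0,0,0]}])

```text
t: 9.13
tool_pos: [0.4764, 0.0963, 0.0706]
orientation: [-0.0, 0.736, 0.677, -0.0]
force: [-0.2, 0.4, -0.4]
grip_width: 0.004
grasp_force: 0.1
```

play_rows(increments=[{"offset":[0,0,3],"twist":[0,0,0]},{"offset":[0,0,5],"twist":[0,0,0]},{"offset":[0,0,7],"twist":[0,0,0]},{"offset":[0,0,8.5],"twist":[0,0,0]},{"offset":[0,0,8.5],"twist":[0,0,0]}])

```text
t: 9.55
tool_pos: [0.4766, 0.0965, 0.0631]
orientation: [0.0, 0.736, 0.677, -0.0]
force: [-3.5, -3.6, 12.4]
grip_width: 0.003
grasp_force: 5.9
```

```bash
python3 st.py
```

```text
t 9.55 block y -28.5 x 0.4 z 63.1 mm toolx yaw 85.24731076422876 [-3.4569001  -3.6247082  12.35947866]
```

play_rows(increments=[{"offset":[0,0,-10],"twist":[0,0,0]},{"offset":[0,0,-40],"twist":[0,0,0]},{"offset":[0,0,-80],"twist":[0,0,0]},{"offset":[0,0,-120],"twist":[0,0,0]},{"offset":[0,0,-140],"twist":[0,0,0]}])

```text
t: 9.97
tool_pos: [0.4779, 0.0973, 0.2064]
orientation: [0.002, 0.736, 0.677, 0.002]
force: [1.6, -0.0, 0.3]
grip_width: 0.003
grasp_force: 0.0
```

play_rows(increments=[{"offset":[20,0,0],"twist":[0,0,0]},{"offset":[20,0,0],"twist":[0,0,0]},{"offset":[20,0,0],"twist":[0,0,0]}])

```text
t: 10.22
tool_pos: [0.4778, 0.1173, 0.2018]
orientation: [-0.0, 0.735, 0.678, -0.0]
force: [0.0, -0.2, -0.1]
grip_width: 0.006
grasp_force: 0.0
```

```bash
python3 st.py; python3 - <<'E'
from h import *
w=snapshot("wrist");s=snapshot("scene");t=snapshot("top")
f=lambda a,k:cv2.resize(a,k,interpolation=cv2.INTER_CUBIC)
o=np.hstack([f(w[20:270,260:385],(300,600)),np.vstack([f(s[150:230,230:320],(450,400)),f(t[190:240,170:290],(450,200))])])
cv2.imwrite("pics/f1.png",o)
E
```

```text
t 10.2167 block y -7.7 x -0.2 z 201.8 mm toolx yaw 85.31602758584586 [ 0.0482218  -0.16247306 -0.08070953]
```

View pics/f1.png

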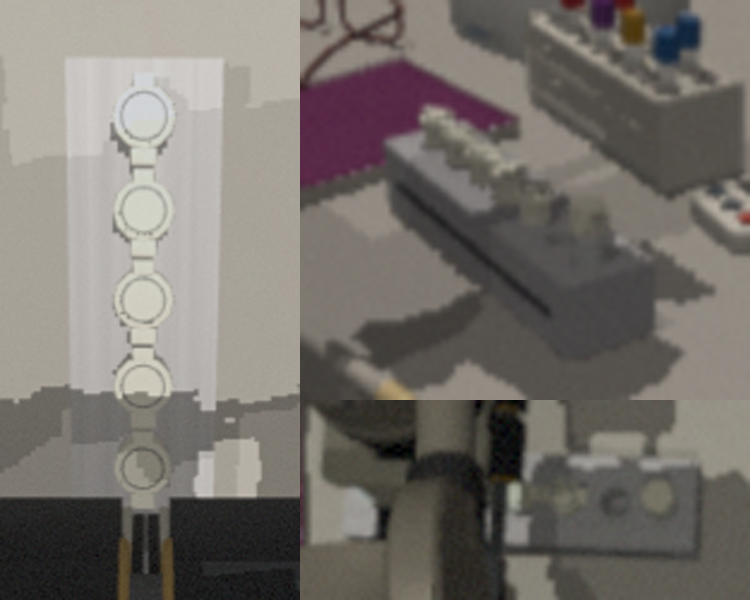

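The picture shows all five lids flat on their tubes (left panel, rows 115 to 468), the screw cap still in its well, and the arm clear. Every press stopped at 63.1 mm, the expected fully-home height (59 + 4 mm).

```bash
python3 -c "from cell import *; print(finish_job())"
```

```text
the job is handed in; nothing more can be done
None
```

All five lids were folded and pressed home in order from tube 1 to tube 5, each stopping at 63.1 mm with 14 N or less; the screw-cap tube is still in its well, and the job was handed in after about 10 s of robot time.

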